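# Take charged loggers off their dock and cover the sockets

## Task

The temperature loggers on the charging dock are ready to be collected. First press the orange centre pins of the dock's four push rivets down flush, so that the dock is fixed before you pull on it; then pull every logger that is there straight out of its sprung socket and put it inside the yellow tray, and push a blue dust sleeve, open end down, fully home over each of the three socket collars, also those that were empty from the start.

Things in the scene. Friction and masses are not known exactly. Their poses are not given: they have to be found in the camera images.
- dock: Grey charging dock, a plate 84 (x) x 300 (y) x 12 mm high, fixed on the table; origin at the centre of its underside on the table, x across, y along the row of sockets, z up. White round socket collars, 36 mm outer diameter, rise 24 mm from the plate (tops 36 mm above the table) at y = -75, 0 and +75 mm; one push rivet in each corner of the plate, at x = -25 and +25 mm, y = -128 and +128 mm.
- socket0 (a point): Centre of the top rim of socket collar 0 (dock y = -75 mm), 36 mm above the table; axes as the dock. Collar 36 mm outer diameter with a rounded-off top edge, standing 24 mm proud of the plate, hole 19 mm diameter. A ball-nosed spring plunger in its wall snaps over the ball of the logger's plug.
- socket1 (a point): Centre of the top rim of socket collar 1 (dock y = 0 mm), 36 mm above the table; axes as the dock. Collar 36 mm outer diameter with a rounded-off top edge, standing 24 mm proud of the plate, hole 19 mm diameter. A ball-nosed spring plunger in its wall snaps over the ball of the logger's plug.
- socket2 (a point): Centre of the top rim of socket collar 2 (dock y = 75 mm), 36 mm above the table; axes as the dock. Collar 36 mm outer diameter with a rounded-off top edge, standing 24 mm proud of the plate, hole 19 mm diameter. A ball-nosed spring plunger in its wall snaps over the ball of the logger's plug.
- rivet0_top (a point): Centre of the top of the orange centre pin, 13 mm diameter, of push rivet 0 in the dock's corner at x = -25, y = -128 mm. The pin stands up to 8 mm proud of a black rivet head, 28 mm diameter, whose top is 15 mm above the table.
- rivet1_top (a point): Centre of the top of the orange centre pin, 13 mm diameter, of push rivet 1 in the dock's corner at x = 25, y = -128 mm. The pin stands up to 8 mm proud of a black rivet head, 28 mm diameter, whose top is 15 mm above the table.
- rivet2_top (a point): Centre of the top of the orange centre pin, 13 mm diameter, of push rivet 2 in the dock's corner at x = -25, y = 128 mm. The pin stands up to 8 mm proud of a black rivet head, 28 mm diameter, whose top is 15 mm above the table.
- rivet3_top (a point): Centre of the top of the orange centre pin, 13 mm diameter, of push rivet 3 in the dock's corner at x = 25, y = 128 mm. The pin stands up to 8 mm proud of a black rivet head, 28 mm diameter, whose top is 15 mm above the table.
- rivet0 (a joint): How far the pin of rivet 0 has been pushed down, m: 0 is 8 mm proud, 0.008 is flush with the head; about 6 N of friction, and it stays where it is left.
- rivet1 (a joint): How far the pin of rivet 1 has been pushed down, m: 0 is 8 mm proud, 0.008 is flush with the head; about 6 N of friction, and it stays where it is left.
- rivet2 (a joint): How far the pin of rivet 2 has been pushed down, m: 0 is 8 mm proud, 0.008 is flush with the head; about 6 N of friction, and it stays where it is left.
- rivet3 (a joint): How far the pin of rivet 3 has been pushed down, m: 0 is 8 mm proud, 0.008 is flush with the head; about 6 N of friction, and it stays where it is left.
- logger0_mid (a point): Centre of the white block of logger 0: 24 (x) x 34 (y) x 44 (z) mm, 70 g, with a ball-tipped steel plug 22.5 mm long under it (ball 16 mm in diameter, waist 6 mm, small flat end 44.5 mm below this point). At the start it is plugged in socket 0, the block resting on the collar, so this point is 22 mm above the collar's rim; absent in some starts. It takes a straight upward pull of roughly 10 N to unsnap; free after 23 mm.
- logger1_mid (a point): Centre of the white block of logger 1: 24 (x) x 34 (y) x 44 (z) mm, 70 g, with a ball-tipped steel plug 22.5 mm long under it (ball 16 mm in diameter, waist 6 mm, small flat end 44.5 mm below this point). At the start it is plugged in socket 1, the block resting on the collar, so this point is 22 mm above the collar's rim; absent in some starts. It takes a straight upward pull of roughly 10 N to unsnap; free after 23 mm.
- logger2_mid (a point): Centre of the white block of logger 2: 24 (x) x 34 (y) x 44 (z) mm, 70 g, with a ball-tipped steel plug 22.5 mm long under it (ball 16 mm in diameter, waist 6 mm, small flat end 44.5 mm below this point). At the start it is plugged in socket 2, the block resting on the collar, so this point is 22 mm above the collar's rim; absent in some starts. It takes a straight upward pull of roughly 10 N to unsnap; free after 23 mm.
- sleeve0_mid (a point): Centre, half-way up, of blue dust sleeve 0: a round cap of 46 mm outer diameter, 46 mm high, about 60 g, closed in its upper 20 mm, open below with a bore of 40 mm, 26 mm deep. Stands open end down on a black mat 3 mm thick at the start; fits over a collar with 2 mm clearance all round and is fully home when its lower edge sits on the dock's plate (this point 1 mm below the collar's rim level).
- sleeve1_mid (a point): Centre, half-way up, of blue dust sleeve 1: a round cap of 46 mm outer diameter, 46 mm high, about 60 g, closed in its upper 20 mm, open below with a bore of 40 mm, 26 mm deep. Stands open end down on a black mat 3 mm thick at the start; fits over a collar with 2 mm clearance all round and is fully home when its lower edge sits on the dock's plate (this point 1 mm below the collar's rim level).
- sleeve2_mid (a point): Centre, half-way up, of blue dust sleeve 2: a round cap of 46 mm outer diameter, 46 mm high, about 60 g, closed in its upper 20 mm, open below with a bore of 40 mm, 26 mm deep. Stands open end down on a black mat 3 mm thick at the start; fits over a collar with 2 mm clearance all round and is fully home when its lower edge sits on the dock's plate (this point 1 mm below the collar's rim level).
- tray_floor (a point): Centre of the inner floor of the yellow open tray, fixed on the table: outside 100 (x) x 200 (y) x 40 mm high, wall and floor 4 mm; axes along its sides, z up.
Mind the look-alikes: they are no part of the job. Leave any red look-alike of the part that bears sleeve1_mid alone.

How it is judged:
By the outcome, as a careful person would: the job done as asked, in the order asked, and still so for the second after the job is handed in, with the robot touching nothing.
Of logger0, logger1, logger2 only 2 to 3 are there at a start; the rules pass over those that are not, and their reading is None.
At some moment in a run one of sleeve0, sleeve1, sleeve2 may be knocked a few centimetres aside while the robot is not near it.
It also fails if it takes over 200 s, if anything falls off the work surface, if the arm or the gripper's body presses on something with over 40 N, if the wrist force passes 120 N, or if a joint passes its speed limit or range.

## Robot

A 6-joint arm with a two-finger parallel gripper is mounted at the origin on a cart in front of the work surface, level with it; the furniture and walls round the work are solid. World frame = base frame: x ahead of the robot, y to its left, z up, the work surface at z = 0. Lengths are in m, angles in degrees, forces in N, time in s.
With the tool pointing down it reaches from about 0.4 to 0.825 m from the base axis. Payload 7 kg.
Tool frame: the origin (TCP) lies between the finger pads; the fingertips stand 25 mm ahead of it and the grasp point (between the pads) lies 6 mm ahead of it; z points along the fingers, y is the line along which they close (so a half turn about z gives the same grasp; the last joint's range is limited). The gripper opens to 88 mm and grips with 3 to 60 N. Pads are 19 mm wide; open, the fingers measure 130 mm over their backs; the gripper's body (78 mm by 193 mm) begins 47 mm behind the grasp point.
Start: joints at [86.007, 20.546, 0.682, 0, -70.136, -16.507], TCP at [0.236, 0.632, 0.252] pointing down, gripper open.
Joint ranges: [-176.03, 176.03], [-82.01, 121.73], [-58.28, 71.71], [-173.87, 95.51], [-174.79, -0.11], [-173.66, 173.66]. Speed limits (degrees/s): [136.94, 136.94, 172.46, 180, 180, 180].

## Interface

Orientations are given as [roll, pitch, yaw] about the fixed x, y, z axes, in that order (R = Rz(yaw) Ry(pitch) Rx(roll)).
In Python, from plant import r gives the robot as it stands.
- The arm moves only by the shell command python3 -m crank 'ROWS' [FORCE]. ROWS is JSON, a list of rows, each a list of 3 entries, a list of its own where there are three numbers: the turn, a rotation vector about the tool's x, y, z in degrees, then the shift along the tool's x, y, z in cm, then the closure, from -1 (fully open) to 1 (shut). In form: [[[wx, wy, wz], [dx, dy, dz], fingers], ...]. A call has 1 to 8 rows; each row shifts and turns the commanded pose from where the row before left it, along the tool's axes as they then stand; what a row does not reach is not made up. A row lasts 1/10 s, in which the tool goes at most 50 mm and 8.59 degrees, less where a joint would pass 70% of its speed; a pose out of reach is approached as far as the arm can. A call with a gripper value outside its range is refused whole. The fingers move at their own pace and stop on an object; FORCE is the grip in N (left out, the last holds). Time passes only in rows, so rows that do not move let the fingers close. It gives the time, the measured TCP pose, the force, the opening and the grip force at its end, in the units of the state.
- r.get_state(): the state, without advancing time (a new reading comes with each control period).
- r.capture(name): name is "scene" or "top" or "wrist"; returns a dict with "color" (384x512x3 uint8, red, green, blue), "range_z" (384x512 float32, m along the optical axis (not along the pixel's ray), 0 where there is no reading), "intrinsics" (3x3 intrinsics, pixels), "world_from_camera" (4x4, takes a point from camera to world coordinates); the wrist camera has in their place "hand_eye" (4x4, takes a point from camera to tool coordinates, whose origin is the TCP and whose axes are the flange's). Camera axes: x right, y down, z forward; pixel columns grow to the right and rows downward; lengths in m; the calibration is good to about 2 mm. A picture is of the moment at which its call begins: read the wrist's pose just before it.
- r.close_job(): hands the job in; it is judged then, once.
The state is a dict: "time_s": time; "joints": joint angles; "qd": joint speeds; "joint_torque": joint torques, N m; "tcp_pos": TCP position; "eef_rot": TCP orientation; "contact_force": force on the tool from outside, world axes, zero at the start; "moment": the same for the moment, N m; "gripper_width": finger opening in m; "gripper_force": force on a finger pad.
Only numpy, scipy, OpenCV 4.12 (cv2) and the standard library are available. Lean on these libraries where they do the work, as an engineer would, in place of code of your own. Each camera call takes 0.05 s, during which the arm holds its last target. There are 200 camera calls.

## Working session

There is one attempt and no reset: what is moved stays moved. The work goes in short steps, Python scripts to look and compute and a shell command to move; the robot and the scene stay as the last step left them, time stands still between calls to the robot, and variables do not carry over. Pictures are saved under pics/ and viewed, at most 14 in all, crops included, and the job is handed in when it is done.

```bash
ls; mkdir -p pics
cat > h.py <<'E'
import numpy as np,cv2
from plant import r
from scipy.spatial.transform import Rotation as R
def cap(n,f=None):
    s=r.get_state(); c=r.capture(n)
    if n=='wrist':
        T=np.eye(4);T[:3,:3]=R.from_euler('xyz',s['eef_rot'],degrees=True).as_matrix();T[:3,3]=s['tcp_pos']
        c['world_from_camera']=T@np.array(c['hand_eye'])
    if f: cv2.imwrite('pics/'+f,c['color'][:,:,::-1])
    z=c['range_z'];K=np.array(c['intrinsics']);v,u=np.indices(z.shape)
    P=np.stack([(u-K[0,2])/K[0,0]*z,(v-K[1,2])/K[1,1]*z,z],-1)
    W=np.array(c['world_from_camera']);c['P']=P@W[:3,:3].T+W[:3,3]
    c['hsv']=cv2.cvtColor(c['color'],cv2.COLOR_RGB2HSV)
    return c
def blobs(c,lo,hi,zmin=-1,amin=30):
    m=cv2.inRange(c['hsv'],lo,hi)*((c['range_z']>0)&(c['P'][:,:,2]>zmin))
    n,l,st,ce=cv2.connectedComponentsWithStats(m.astype(np.uint8))
    for i in range(1,n):
        if st[i,4]>=amin:
            p=c['P'][l==i]; top=p[p[:,2]>np.percentile(p[:,2],90)-.004]
            (a,b),wh,an=cv2.minAreaRect((top[:,:2]*1000).astype(np.float32))
            print('px',ce[i].round(),'n',st[i,4],'mean',top.mean(0).round(4),'rect',round(a),round(b),np.round(wh),round(an))
E
python3 - <<'E'
from h import *
print(r.get_state())
for n in('top','scene'):
    c=cap(n,n+'0.png'); print(n,np.array(c['world_from_camera'])[:3].round(3).tolist(),np.array(c['intrinsics'])[0])
    for nm,lo,hi in(('orange',(8,150,100),(18,255,255)),('blue',(95,100,50),(130,255,255)),('yellow',(22,120,100),(35,255,255)),('red',(0,120,60),(6,255,255))):
        print(nm); blobs(c,lo,hi)
E
```

```text
pics
{'time_s': 0.0, 'joints': array([ 8.60076431e+01,  2.05903662e+01,  6.35792551e-01, -2.00935134e-02,
       -7.01349437e+01, -1.65085985e+01]), 'qd': array([ 7.74864116e-03, -6.61346212e-03, -1.14118607e-02,  6.88562967e-05,
        6.14556382e-02,  1.11303437e-01]), 'joint_torque': array([-1.50132011e-03, -5.82716990e+01,  2.93045533e+01,  6.99728429e+00,
        6.91508059e-03, -1.49643656e-04]), 'tcp_pos': array([0.23624843, 0.63185066, 0.25065013]), 'eef_rot': array([ 1.79908805e+02, -7.32890625e-03, -2.05077923e+01]), 'contact_force': array([-0.1781248 ,  0.86224307, -0.09845263]), 'moment': array([-0.00297555, -0.03349614, -0.02262199]), 'gripper_force': 0.0, 'gripper_width': 0.08788322272139078}
top [[-0.026, -0.994, 0.108, 0.524], [-1.0, 0.026, -0.006, 0.113], [0.003, -0.108, -0.994, 1.1]] [434.08850317   0.         261.65681709]
orange
px [183. 148.] n 202 mean [0.7474 0.2925 0.0995] rect 752 294 [39. 53.] 41
px [494. 196.] n 371 mean [ 0.6143 -0.4262  0.117 ] rect 615 -426 [42. 42.] 89
px [489. 233.] n 447 mean [ 0.5306 -0.4112  0.1173] rect 531 -410 [41. 41.] 89
px [4
[... 2693 characters left out ...]

px [418. 170.] n 33 mean [ 1.5116  0.0586 -0.263 ] rect 1512 60 [33. 30.] 25
px [483. 186.] n 42 mean [ 1.6009 -0.1743 -0.2619] rect 1600 -175 [33. 27.] 68
px [472. 194.] n 40 mean [ 1.5215 -0.1654 -0.2627] rect 1521 -167 [30. 32.] 50
px [218. 249.] n 3338 mean [0.4251 0.0388 0.0386] rect 444 47 [202. 109.] 87
red
px [345.  40.] n 68 mean [1.5969 0.5825 0.1347] rect 1615 589 [112.  44.] 23
px [245. 130.] n 95 mean [0.7597 0.2994 0.1171] rect 759 298 [40. 39.] 48
px [365. 205.] n 172 mean [ 0.8292 -0.101   0.0446] rect 834 -96 [44. 42.] 36
px [179. 303.] n 36 mean [ 0.2985 -0.0182  0.0087] rect 295 -16 [14. 35.] 26
px [212. 360.] n 59 mean [ 0.2617 -0.1797  0.0381] rect 261 -179 [20. 14.] 37
```

```bash
python3 -c "
import cv2
a=cv2.imread('pics/top0.png');b=cv2.resize(a[80:380,130:510],None,fx=2,fy=2,interpolation=2);cv2.imwrite('pics/top0c.png',b)"
```

```text
(no output)
```

View pics/top0c.png

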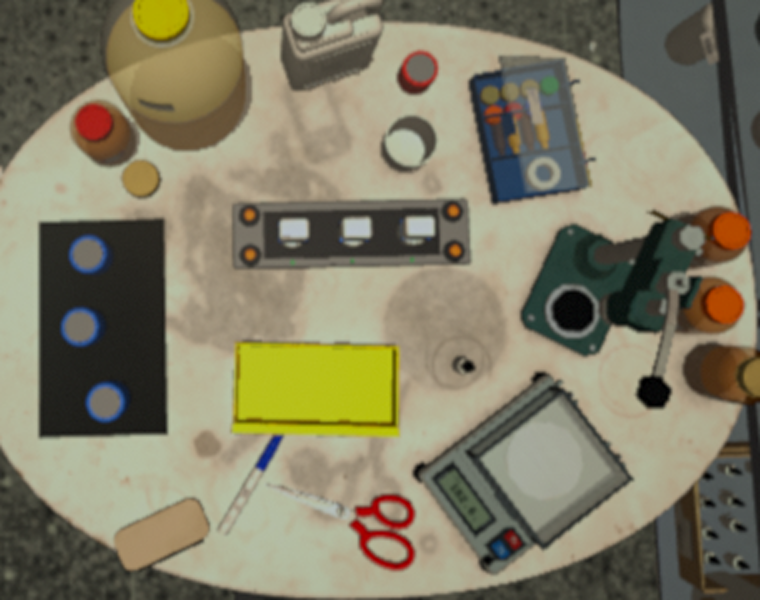

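View pics/scene0.png

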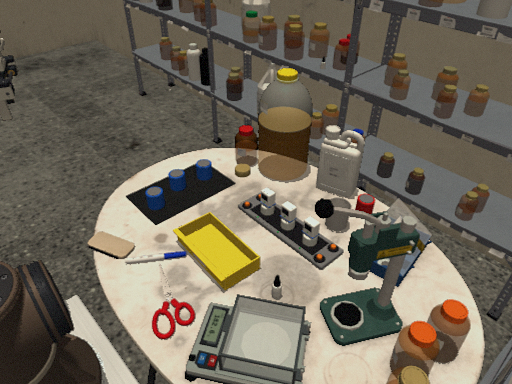

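The top view shows the dock with three white loggers at crop (294,230), (356,230) and (420,228), rivets at (249,215), (249,255), (454,211) and (455,250), the tray at (316,390), and three blue-rimmed sleeves on the mat at (88,254), (80,327) and (105,402). The only look-alike is the red sleeve at (419,72). It stands off the mat, so I'll leave it alone.

Run:
```python
from h import *
c=cap('top')
P=c['P']
for (a,b) in((249,215),(249,255),(454,211),(455,250),(294,226),(356,225),(420,223),(98,122),(140,178),(130,110),(240,60),(405,150),(575,310),(600,230)):
    u,v=a/2+130,b/2+80
    u,v=round(u),round(v)
    print((a,b),P[v,u].round(4),c['hsv'][v,u])
print('orange pins');
m=(slice(170,220),slice(240,370))
h=c['hsv'][m].copy();c['hsv'][:]=0;c['hsv'][m]=h
blobs(c,(5,120,80),(22,255,255),.005,8)
print('white');blobs(c,(0,0,150),(180,60,255),.06,30)
# high obstacles over z>.08 near dock
Q=P.reshape(-1,3);q=Q[(Q[:,2]>.075)&(abs(Q[:,0]-.55)<.2)&(Q[:,1]>-.2)&(Q[:,1]<.4)]
H,_,_=np.histogram2d(q[:,0],q[:,1],bins=[np.arange(.36,.78,.02),np.arange(-.2,.41,.02)])
for i in range(len(H)):print(round(.37+.02*i,2),''.join('#' if x>2 else '.' for x in H[i]))
```

```text
(249, 215) [0.6565 0.1248 0.0256] [ 16 203 183]
(249, 255) [0.6067 0.1261 0.0238] [ 17 202 178]
(454, 211) [ 0.6551 -0.1327  0.0237] [ 16 219 182]
(455, 250) [ 0.6077 -0.1336  0.0199] [ 16 228 188]
(294, 226) [0.6366 0.0701 0.0783] [100  16 195]
(356, 225) [ 0.6371 -0.0034  0.0783] [ 96  13 193]
(420, 223) [ 0.6353 -0.0795  0.0766] [ 98  14 194]
(98, 122) [0.7581 0.2934 0.12  ] [  1 215 170]
(140, 178) [0.7096 0.26   0.0161] [ 21 145 163]
(130, 110) [0.7677 0.2544 0.1343] [ 19  97 118]
(240, 60) [0.8022 0.1272 0.2006] [ 21 129 121]
(405, 150) [ 0.7389 -0.0768  0.0055] [ 41  29 191]
(575, 310) [ 0.5292 -0.2782  0.0213] [75 57  9]
(600, 230) [ 0.6298 -0.3223  0.0023] [ 20  52 177]
orange pins
px [356. 185.] n 33 mean [ 0.6577 -0.1312  0.021 ] rect 658 -131 [10. 10.] 83
px [254. 187.] n 34 mean [0.6587 0.1242 0.0223] rect 659 125 [10. 11.] 88
px [357. 205.] n 30 mean [ 0.608  -0.1307  0.023 ] rect 607 -130 [11.  9.] 33
px [254. 207.] n 34 mean [0.6082 0.1245 0.0231] rect 608 124 [ 9. 10.] 71
white
px [308. 193.] n 122 mean [ 0.633  -0.0032  0.0801] rect 634 -3 [29. 22.] 89
px [340. 193.
[... 158 characters left out ...]
................
0.39 ###...........................
0.41 #.............................
0.43 ..............................
0.45 ..............................
0.47 ..............................
0.49 ..............................
0.51 ..............................
0.53 ...............#..............
0.55 ..............................
0.57 ..............................
0.59 ..............................
0.61 ..............................
0.63 .....##..##.###...............
0.65 .....##..##.###...............
0.67 #.............................
0.69 #.............................
0.71 #.............................
0.73 #......................####...
0.75 #.................####.####...
```

```bash
python3 - <<'E'
from h import *
for n in('top','scene'):
    Q=cap(n)['P'].reshape(-1,3)
    for x in np.arange(.62,.79,.02):
        print(n,round(x,2),[int(1000*np.max(Q[(abs(Q[:,0]-x)<.01)&(abs(Q[:,1]-y)<.005)][:,2],initial=-.0)) for y in np.arange(-.12,-.23,-.01)])
E
python3 -m crank '[[[0,0,8],[0,0,0],-1],[[0,0,8],[0,0,0],1],[[0,0,8],[0,0,0],1],[[0,0,8],[0,0,0],1],[[0,0,8],[0,0,0],1],[[0,0,8],[0,0,0],1],[[0,0,8],[0,0,0],1],[[0,0,8],[0,0,0],1]]'
python3 -m crank '[[[0,0,5.5],[0,0,0],1]]'
```

```text
top 0.62 [17, 22, 16, 15, 5, 3, 6, 3, 2, 1, 3, 2]
top 0.64 [19, 17, 16, 15, 3, 2, 3, 3, 4, 5, 4, 3]
top 0.66 [16, 24, 22, 15, 3, 4, 37, 38, 102, 99, 93, 6]
top 0.68 [14, 13, 10, 13, 4, 4, 37, 33, 103, 100, 94, 88]
top 0.7 [2, 5, 2, 5, 4, 3, 35, 103, 104, 98, 94, 86]
top 0.72 [3, 4, 2, 5, 4, 3, 38, 102, 102, 96, 90, 85]
top 0.74 [4, 5, 4, 3, 4, 36, 99, 107, 100, 95, 88, 84]
top 0.76 [2, 3, 4, 2, 2, 38, 106, 105, 99, 93, 88, 82]
top 0.78 [3, 4, 2, 2, 4, 37, 104, 103, 98, 92, 87, 81]
scene 0.62 [15, 20, 19, 13, 9, 2, 2, 1, 1, 2, 2, 2]
scene 0.64 [13, 15, 15, 14, 10, 1, 2, 0, 1, 0, 0, 0]
scene 0.66 [14, 21, 23, 15, 10, 0, 1, 0, 0, 0, 0, 0]
scene 0.68 [13, 0, 14, 11, 4, 0, 0, 0, 0, 0, 0, 36]
scene 0.7 [2, 1, 1, 1, 0, 0, 0, 0, 0, 0, 2, 16]
scene 0.72 [0, 1, 1, 0, 0, 0, 0, 0, 0, 0, 0, 14]
scene 0.74 [1, 2, 0, 0, 0, 0, 0, 0, 0, 0, 0, 0]
scene 0.76 [2, 0, 0, 0, 0, 0, 0, 102, 100, 93, 87, 0]
scene 0.78 [1, 1, 0, 0, 0, 0, 0, 103, 97, 92, 89, 0]
time_s: 1.05
tcp_pos: [0.2363, 0.6321, 0.2514]
eef_rot: [180.0, -0.0, -84.8]
contact_force: [-0.0, 0.3, 0.2]
gripper_width: 0.037
gripper_force: 0.0
time_s: 1.15
tcp_pos: [0.2364, 0.6321, 0.2514]
eef_rot: [180.0, -0.0, -90.3]
contact_force: [-0.2, 0.4, -0.1]
gripper_width: 0.029
gripper_force: 0.0
```

```bash
python3 -m crank '[[[0,0,0],[3.6,-2.8,0],0.25],[[0,0,0],[3.6,-2.8,0],0.25],[[0,0,0],[3.6,-2.8,0],0.25],[[0,0,0],[3.6,-2.8,0],0.25],[[0,0,0],[3.6,-2.8,0],0.25],[[0,0,0],[3.6,-2.8,0],0.25],[[0,0,0],[3.6,-2.8,0],0.25],[[0,0,0],[3.6,-2.8,0],0.25]]'
python3 -m crank '[[[0,0,0],[3.6,-2.8,0],0.25],[[0,0,0],[3.6,-2.8,0],0.25],[[0,0,0],[3.6,-2.8,0],0.25],[[0,0,0],[3.6,-2.8,0],0.25],[[0,0,0],[3.6,-2.8,0],0.25],[[0,0,0],[3.6,-2.8,0],0.25],[[0,0,0],[0,0,0],0.25],[[0,0,0],[0,0,0],0.25]]'
python3 - <<'E'
from h import *
c=cap('wrist','w1.png'); print(np.array(c['hand_eye']).round(3))
blobs(c,(5,120,80),(22,255,255),.005,30)
E
```

```text
time_s: 1.95
tcp_pos: [0.4612, 0.3426, 0.2518]
eef_rot: [-180.0, 0.0, -90.0]
contact_force: [0.3, 0.4, 0.0]
gripper_width: 0.0327
gripper_force: 0.0
time_s: 2.75
tcp_pos: [0.6287, 0.127, 0.2509]
eef_rot: [179.9, -0.0, -90.1]
contact_force: [-1.2, 0.2, -0.1]
gripper_width: 0.0327
gripper_force: 0.0
[[ 0.    -0.966 -0.259  0.069]
 [ 1.     0.     0.    -0.   ]
 [-0.    -0.259  0.966 -0.134]
 [ 0.     0.     0.     1.   ]]
px [366. 155.] n 36 mean [0.5014 0.1213 0.0132] rect 501 120 [19.  1.] 88
px [226. 161.] n 127 mean [0.6594 0.1239 0.0228] rect 659 124 [12. 12.] 40
px [271. 161.] n 125 mean [0.6096 0.1242 0.0227] rect 610 125 [11. 12.] 1
px [ 85. 192.] n 5301 mean [0.779  0.1375 0.1505] rect 735 120 [129.  25.] 18
px [453. 187.] n 53 mean [0.4165 0.1493 0.0409] rect 418 150 [48.  5.] 1
px [ 18. 230.] n 1386 mean [0.7679 0.1376 0.2082] rect 727 119 [114.  15.] 25
px [174. 267.] n 488 mean [0.6483 0.0984 0.3125] rect 648 99 [13.  1.] 89
px [334. 267.] n 465 mean [0.609  0.0984 0.3129] rect 609 99 [13.  2.] 89
px [ 19. 302.] n 1490 mean [0.7526 0.161  0.2371] rect 721 133 [109.  19.] 41
px [312. 314.] n 3901 mean [0.6173 0.1046 0.32  ] rect 621 105 [ 2. 85.] 90
```

View pics/w1.png

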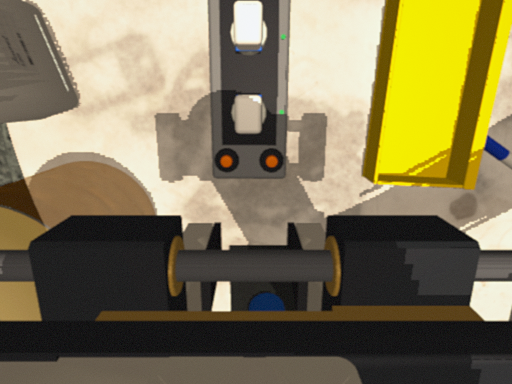

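Run:
```python
from h import *
c=cap('wrist');P=c['P']
for n,Q in(('w',P[:215,:170].reshape(-1,3)),('t',cap('scene')['P'].reshape(-1,3))):
  Q=Q[(Q[:,1]>.05)&(Q[:,1]<.3)&(Q[:,0]<.9)]
  for z in np.arange(.05,.3,.03):
    q=Q[abs(Q[:,2]-z)<.015]
    q=q[q[:,0]>.69]
    if len(q):print(n,round(z,2),len(q),'minx',q[q[:,0].argsort()[:3]].round(3).tolist(),'miny',q[q[:,1].argmin()].round(3))
```

```text
w 0.05 1720 minx [[0.748, 0.178, 0.035], [0.748, 0.181, 0.039], [0.748, 0.182, 0.035]] miny [0.822 0.05  0.055]
w 0.08 1896 minx [[0.751, 0.171, 0.067], [0.752, 0.169, 0.07], [0.752, 0.17, 0.068]] miny [0.821 0.05  0.086]
w 0.11 1946 minx [[0.757, 0.16, 0.098], [0.757, 0.161, 0.095], [0.757, 0.158, 0.103]] miny [0.821 0.05  0.114]
w 0.14 1363 minx [[0.764, 0.15, 0.125], [0.764, 0.149, 0.13], [0.764, 0.15, 0.127]] miny [0.823 0.125 0.126]
w 0.17 623 minx [[0.775, 0.14, 0.155], [0.775, 0.139, 0.157], [0.776, 0.14, 0.155]] miny [0.808 0.126 0.157]
t 0.05 621 minx [[0.726, 0.295, 0.046], [0.726, 0.295, 0.06], [0.726, 0.29, 0.058]] miny [0.822 0.05  0.038]
t 0.08 658 minx [[0.726, 0.294, 0.071], [0.727, 0.299, 0.075], [0.727, 0.29, 0.083]] miny [0.822 0.05  0.066]
t 0.11 584 minx [[0.732, 0.287, 0.095], [0.732, 0.296, 0.098], [0.734, 0.294, 0.095]] miny [0.823 0.05  0.105]
t 0.14 519 minx [[0.744, 0.193, 0.143], [0.744, 0.197, 0.128], [0.744, 0.197, 0.131]] miny [0.826 0.05  0.139]
t 0.17 489 minx [[0.744, 0.19, 0.175], [0.744, 0.198, 0.159], [0.744, 0.186, 0.158]] miny [0.834 0.05  0.164]
t 0.2 545 minx [[0.743, 0.198, 0.193], [0.744, 0.192, 0.201], [0.744, 0.192, 0.186]] miny [0.833 0.05  0.188]
t 0.23 495 minx [[0.747, 0.199, 0.215], [0.748, 0.196, 0.225], [0.748, 0.192, 0.218]] miny [0.825 0.123 0.218]
t 0.26 282 minx [[0.766, 0.171, 0.251], [0.766, 0.171, 0.248], [0.768, 0.169, 0.251]] miny [0.828 0.136 0.247]
t 0.29 290 minx [[0.702, 0.097, 0.303], [0.705, 0.096, 0.305], [0.708, 0.112, 0.303]] miny [0.708 0.087 0.299]
```

```bash
python3 -m crank '[[[0,0,0],[-0.2,-0.6,4],0.25],[[0,0,0],[0,0,4],0.25],[[0,0,0],[0,0,4],0.25],[[0,0,0],[0,0,4],0.25],[[0,0,0],[0,0,2.6],0.25],[[0,0,0],[0,0,0],0.25],[[0,0,0],[0,0,0],0.25]]'
python3 -m crank '[[[0,0,0],[0,0,0.3],0.25],[[0,0,0],[0,0,0.3],0.25],[[0,0,0],[0,0,0.3],0.25],[[0,0,0],[0,0,0.2],0.25],[[0,0,0],[0,0,0.2],0.25],[[0,0,0],[0,0,0.2],0.25]]'
```

```text
time_s: 3.6
tcp_pos: [0.6345, 0.1313, 0.0663]
eef_rot: [-180.0, -0.0, -89.9]
contact_force: [0.9, -0.1, 0.5]
gripper_width: 0.0329
gripper_force: 0.0
time_s: 4.2
tcp_pos: [0.6345, 0.1302, 0.0505]
eef_rot: [-180.0, 0.0, -90.0]
contact_force: [0.9, -0.1, -0.2]
gripper_width: 0.0326
gripper_force: 0.0
```

```bash
python3 -m crank '[[[0,0,0],[0,0,0.2],0.25],[[0,0,0],[0,0,0.2],0.25],[[0,0,0],[0,0,0.2],0.25],[[0,0,0],[0,0,0],0.25]]'
python3 -m crank '[[[0,0,0],[0,0,0.2],0.25],[[0,0,0],[0,0,0.1],0.25],[[0,0,0],[0,0,0],0.25]]'
```

```text
time_s: 4.6
tcp_pos: [0.6345, 0.1302, 0.0454]
eef_rot: [-180.0, -0.0, -90.0]
contact_force: [-2.7, -1.2, 6.9]
gripper_width: 0.033
gripper_force: 3.6
time_s: 4.9
tcp_pos: [0.6345, 0.1302, 0.0427]
eef_rot: [-180.0, -0.0, -90.0]
contact_force: [-4.0, -0.4, 10.3]
gripper_width: 0.0328
gripper_force: 4.9
```

```bash
python3 -m crank '[[[0,0,0],[0,0,0.1],0.25],[[0,0,0],[0,0,0.1],0.25],[[0,0,0],[0,0,0],0.25]]'
python3 -m crank '[[[0,0,0],[0,0,0.1],0.25],[[0,0,0],[0,0,0],0.25]]'
```

```text
time_s: 5.2
tcp_pos: [0.6345, 0.1302, 0.0408]
eef_rot: [-180.0, -0.0, -90.0]
contact_force: [-4.8, 0.7, 9.5]
gripper_width: 0.0325
gripper_force: 5.2
time_s: 5.4
tcp_pos: [0.6345, 0.1302, 0.0403]
eef_rot: [-180.0, -0.0, -90.0]
contact_force: [-5.3, -0.5, 15.5]
gripper_width: 0.0326
gripper_force: 7.4
```

```bash
python3 -m crank '[[[0,0,0],[0,0,0.1],0.25],[[0,0,0],[0,0,0],0.25]]'
python3 -m crank '[[[0,0,0],[0,0,0.1],0.25],[[0,0,0],[0,0,0],0.25]]'
```

```text
time_s: 5.6
tcp_pos: [0.6345, 0.1302, 0.0403]
eef_rot: [-179.9, -0.0, -89.9]
contact_force: [-8.1, -0.2, 22.1]
gripper_width: 0.0332
gripper_force: 11.0
time_s: 5.8
tcp_pos: [0.6345, 0.1302, 0.0402]
eef_rot: [-179.9, -0.0, -89.9]
contact_force: [-12.4, -1.4, 29.2]
gripper_width: 0.0325
gripper_force: 14.6
```

```bash
python3 -m crank '[[[0,0,0],[0,0,-4],0.25],[[0,0,0],[0,0,-4],0.25],[[0,0,0],[0,0,-4],0.25],[[0,0,0],[0,0,-4],0.25],[[0,0,0],[0,0,0],0.25]]'
python3 -m crank '[[[0,0,0],[3.8,0,0],0.25],[[0,0,0],[3.8,0,0],0.25],[[0,0,0],[3.8,0,0],0.25],[[0,0,0],[3.8,0,0],0.25],[[0,0,0],[3.8,0,0],0.25],[[0,0,0],[3.8,0,0],0.25],[[0,0,0],[3.8,0,0],0.25],[[0,0,0],[0,0,0],0.25]]'
python3 - <<'E'
from h import *
c=cap('top');c['hsv'][:,:240]=0;c['hsv'][:,370:]=0
blobs(c,(5,120,80),(22,255,255),.005,8)
c['hsv'][:]=0
E
```

```text
time_s: 6.3
tcp_pos: [0.6375, 0.1311, 0.2034]
eef_rot: [-179.4, 0.2, -89.9]
contact_force: [1.1, 0.4, -0.4]
gripper_width: 0.0329
gripper_force: 0.0
time_s: 7.1
tcp_pos: [0.6338, -0.1398, 0.196]
eef_rot: [180.0, -0.0, -90.2]
contact_force: [-1.1, 0.9, -0.1]
gripper_width: 0.0332
gripper_force: 0.0
px [243.  91.] n 58 mean [0.8231 0.1445 0.2551] rect 826 144 [ 4. 19.] 89
px [247. 120.] n 95 mean [0.788  0.1349 0.2074] rect 786 136 [ 4. 44.] 64
px [357. 205.] n 30 mean [ 0.6032 -0.118   0.0795] rect 588 -66 [ 11. 148.] 17
px [255. 207.] n 24 mean [0.6099 0.124  0.0155] rect 610 125 [13. 10.] 87
```

```bash
python3 -m crank '[[[0,0,0],[-0.3,0.1,3],0.25],[[0,0,0],[0,0,3],0.25],[[0,0,0],[0,0,3],0.25],[[0,0,0],[0,0,2],0.25],[[0,0,0],[0,0,0],0.25]]'
python3 -m crank '[[[0,0,0],[0,0,1],0.25],[[0,0,0],[0,0,1],0.25],[[0,0,0],[0,0,1],0.25],[[0,0,0],[0,0,0.5],0.25],[[0,0,0],[0,0,0],0.25]]'
```

```text
time_s: 7.65
tcp_pos: [0.6313, -0.1319, 0.0832]
eef_rot: [179.7, 0.0, -90.0]
contact_force: [-0.4, -0.7, -0.4]
gripper_width: 0.0327
gripper_force: 0.0
time_s: 8.15
tcp_pos: [0.6329, -0.1328, 0.0508]
eef_rot: [179.9, -0.0, -90.0]
contact_force: [0.1, -0.5, 0.1]
gripper_width: 0.0328
gripper_force: 0.0
```

```bash
python3 -m crank '[[[0,0,0],[0.35,0,0],0.25],[[0,0,0],[0,0,0],0.25],[[0,0,0],[0,0,0.2],0.25],[[0,0,0],[0,0,0.2],0.25],[[0,0,0],[0,0,0.2],0.25],[[0,0,0],[0,0,0.2],0.25],[[0,0,0],[0,0,0],0.25]]'
python3 -m crank '[[[0,0,0],[0,0,0.1],0.25],[[0,0,0],[0,0,0.1],0.25],[[0,0,0],[0,0,0.1],0.25],[[0,0,0],[0,0,0],0.25]]'
python3 -m crank '[[[0,0,0],[0,0,0.1],0.25],[[0,0,0],[0,0,0],0.25]]'
```

```text
time_s: 8.85
tcp_pos: [0.6336, -0.1363, 0.0445]
eef_rot: [-180.0, -0.0, -90.0]
contact_force: [-2.1, -0.0, 7.7]
gripper_width: 0.0329
gripper_force: 3.8
time_s: 9.25
tcp_pos: [0.6335, -0.1363, 0.0418]
eef_rot: [-180.0, -0.0, -90.0]
contact_force: [-3.3, 0.4, 10.0]
gripper_width: 0.0323
gripper_force: 5.2
time_s: 9.45
tcp_pos: [0.6336, -0.1363, 0.0409]
eef_rot: [-180.0, -0.0, -90.0]
contact_force: [-3.5, 1.7, 10.4]
gripper_width: 0.0329
gripper_force: 5.3
```

```bash
python3 -m crank '[[[0,0,0],[0,0,0.1],0.25],[[0,0,0],[0,0,0.1],0.25],[[0,0,0],[0,0,0],0.25]]'
python3 -m crank '[[[0,0,0],[0,0,0.1],0.25],[[0,0,0],[0,0,0.1],0.25],[[0,0,0],[0,0,0],0.25]]'
```

```text
time_s: 9.75
tcp_pos: [0.6336, -0.1363, 0.0403]
eef_rot: [-179.9, -0.0, -89.9]
contact_force: [-6.8, 2.3, 21.6]
gripper_width: 0.0326
gripper_force: 10.7
time_s: 10.05
tcp_pos: [0.6336, -0.1363, 0.0402]
eef_rot: [-179.9, -0.1, -89.9]
contact_force: [-13.5, 5.0, 36.2]
gripper_width: 0.0326
gripper_force: 18.0
```

```bash
python3 -m crank '[[[0,0,0],[0,0,-4],0.25],[[0,0,0],[0,0,-4],0.25],[[0,0,0],[0,0,-4],0.25],[[0,0,0],[0,0,-4],0.25],[[0,0,0],[0,4,0],-1],[[0,0,0],[0,4,0],-1],[[0,0,0],[0,4,0],-1],[[0,0,0],[0,4,0],-1]]'
python3 - <<'E'
from h import *
for n in('top','scene'):
    c=cap(n);P=c['P'];W=np.linalg.inv(c['world_from_camera']);K=np.array(c['intrinsics'])
    for p in((.6587,.1242,.015),(.609,.1242,.015),(.608,-.131,.015),(.658,-.131,.015)):
        q=K@(W[:3,:3]@p+W[:3,3]);u,v=np.round(q[:2]/q[2]).astype(int)
        print(n,p,u,v,np.median(P[v-1:v+2,u-1:u+2],(0,1)).round(4),c['hsv'][v,u])
E
```

```text
time_s: 10.85
tcp_pos: [0.4717, -0.1363, 0.1954]
eef_rot: [-180.0, 0.0, -90.0]
contact_force: [0.0, -1.3, 0.3]
gripper_width: 0.0592
gripper_force: 0.0
top (0.6587, 0.1242, 0.015) 254 188 [0.6578 0.1249 0.0151] [ 16 199 206]
top (0.609, 0.1242, 0.015) 255 207 [0.6098 0.1236 0.0155] [ 16 207 213]
top (0.608, -0.131, 0.015) 357 205 [ 0.6083 -0.1321  0.0146] [ 16 225 213]
top (0.658, -0.131, 0.015) 356 185 [ 0.6586 -0.1324  0.015 ] [ 15 215 211]
scene (0.6587, 0.1242, 0.015) 260 196 [ 0.4374 -0.1125  0.2766] [ 10 177 128]
scene (0.609, 0.1242, 0.015) 246 204 [ 0.4041 -0.1133  0.2774] [ 10 175 147]
scene (0.608, -0.131, 0.015) 318 257 [ 0.6077 -0.131   0.0144] [ 14 215 255]
scene (0.658, -0.131, 0.015) 332 246 [ 0.6597 -0.1301  0.0136] [ 13 218 248]
```

```bash
python3 -m crank '[[[0,0,0],[-1.2,-3.2,0],-1],[[0,0,0],[-1.2,-3.2,0],-1],[[0,0,0],[-1.2,-3.2,0],-1],[[0,0,0],[-1.1,-3.3,0],-1],[[0,0,0],[-1.1,-3.3,0],-1],[[0,0,0],[0,0,0],-1],[[0,0,0],[0,0,0],-1]]' 40
python3 - <<'E'
from h import *
s=r.get_state();print(s['tcp_pos'],s['eef_rot'],s['gripper_width'])
c=cap('wrist','w2.png');print('white');blobs(c,(0,0,130),(180,60,255),.072,60)
E
```

```text
time_s: 11.65
tcp_pos: [0.6357, -0.0779, 0.1945]
eef_rot: [179.9, -0.0, -90.0]
contact_force: [-0.5, 0.6, 0.4]
gripper_width: 0.0879
gripper_force: 0.0
[ 0.6356569  -0.07791422  0.19445247] [ 1.79909523e+02 -7.76467050e-03 -8.99773537e+01] 0.08794059034324626
white
px [33. 14.] n 346 mean [ 0.7715 -0.1908  0.1013] rect 773 -191 [ 6. 13.] 36
px [63.  6.] n 143 mean [ 0.7497 -0.1981  0.0993] rect 750 -199 [ 6. 18.] 49
px [123.   5.] n 193 mean [ 0.7163 -0.2028  0.0993] rect 719 -203 [ 9. 30.] 80
px [172.   5.] n 615 mean [ 0.685  -0.2017  0.102 ] rect 684 -201 [33.  9.] 1
px [ 3. 27.] n 178 mean [ 0.7917 -0.1869  0.1014] rect 791 -187 [12.  8.] 83
px [257. 189.] n 1192 mean [ 0.6331 -0.08    0.0806] rect 633 -79 [32. 23.] 90
px [256. 288.] n 338 mean [0.6335 0.0051 0.0807] rect 634 5 [22. 14.] 1
```

```bash
python3 -m crank '[[[0,0,0],[0.05,0.2,3.5],-1],[[0,0,0],[0,0,3.5],-1],[[0,0,0],[0,0,3],-1],[[0,0,0],[0,0,2.6],-1],[[0,0,0],[0,0,0],-1]]' 40
python3 -m crank '[[[0,0,0],[0,0,0],1],[[0,0,0],[0,0,0],1],[[0,0,0],[0,0,0],1],[[0,0,0],[0,0,0],1],[[0,0,0],[0,0,0],1],[[0,0,0],[0,0,0],1],[[0,0,0],[0,0,0],1],[[0,0,0],[0,0,0],1]]' 40
```

```text
time_s: 12.2
tcp_pos: [0.6301, -0.0794, 0.0664]
eef_rot: [179.6, -0.0, -90.1]
contact_force: [-1.2, 0.3, 0.5]
gripper_width: 0.0876
gripper_force: 0.0
time_s: 13.0
tcp_pos: [0.6334, -0.0788, 0.0695]
eef_rot: [180.0, -0.0, -90.0]
contact_force: [-0.4, -0.8, -0.1]
gripper_width: 0.0292
gripper_force: 0.0
```

```bash
python3 -m crank '[[[0,0,0],[0,0,0],1],[[0,0,0],[0,0,0],1],[[0,0,0],[0,0,0],1],[[0,0,0],[0,0,-0.2],1],[[0,0,0],[0,0,-0.3],1],[[0,0,0],[0,0,-0.3],1],[[0,0,0],[0,0,-0.4],1],[[0,0,0],[0,0,-0.4],1]]' 40
python3 -m crank '[[[0,0,0],[0,0,-0.7],1],[[0,0,0],[0,0,-1],1],[[0,0,0],[0,0,-2],1],[[0,0,0],[0,0,-3],1],[[0,0,0],[0,0,0],1],[[0,0,0],[0,0,0],1]]' 40
```

```text
time_s: 13.8
tcp_pos: [0.6323, -0.079, 0.0855]
eef_rot: [179.9, -0.0, -90.0]
contact_force: [-1.4, -0.6, -1.0]
gripper_width: 0.024
gripper_force: 40.0
time_s: 14.4
tcp_pos: [0.6347, -0.0786, 0.1548]
eef_rot: [-179.7, 0.0, -90.0]
contact_force: [-0.7, 0.3, -0.8]
gripper_width: 0.0237
gripper_force: 40.0
```

Run:
```python
from h import *
for n in('top','scene'):
    c=cap(n);P=c['P'];m=(cv2.inRange(c['hsv'],(22,100,60),(35,255,255))>0)&(P[:,:,1]<.18)&(P[:,:,0]<.56)
    for a,b in((.036,.044),(.0,.008)):
        q=P[m&(P[:,:,2]>a)&(P[:,:,2]<b)];print(n,a,len(q),np.percentile(q,[1,50,99],0).round(3).tolist())
    q=P[m&(abs(P[:,:,1]-.05)<.03)];h=np.round(q[:,0],2)
    print([(x,len(q[h==x]),q[h==x][:,2].max().round(3),np.median(q[h==x][:,2]).round(3)) for x in np.unique(h)])
```

```text
top 0.036 42 [[0.39, -0.053, 0.036], [0.483, -0.05, 0.04], [0.492, -0.019, 0.043]]
top 0.0 67 [[0.418, -0.053, 0.001], [0.466, -0.032, 0.004], [0.494, -0.023, 0.007]]
[(np.float64(0.46), 10, np.float64(0.631), np.float64(0.581)), (np.float64(0.47), 9, np.float64(0.638), np.float64(0.621)), (np.float64(0.48), 26, np.float64(0.627), np.float64(0.577)), (np.float64(0.49), 24, np.float64(0.625), np.float64(0.573)), (np.float64(0.5), 29, np.float64(0.619), np.float64(0.607)), (np.float64(0.51), 11, np.float64(0.612), np.float64(0.6))]
scene 0.036 642 [[0.386, -0.055, 0.036], [0.4, 0.037, 0.039], [0.5, 0.148, 0.042]]
scene 0.0 1809 [[0.396, -0.053, 0.0], [0.455, 0.05, 0.003], [0.498, 0.144, 0.008]]
[(np.float64(0.39), 51, np.float64(0.041), np.float64(0.039)), (np.float64(0.4), 81, np.float64(0.041), np.float64(0.039)), (np.float64(0.42), 54, np.float64(0.006), np.float64(0.003)), (np.float64(0.43), 77, np.float64(0.006), np.float64(0.003)), (np.float64(0.44), 77, np.float64(0.006), np.float64(0.003)), (np.float64(0.45), 76, np.float64(0.007), np.float64(0.003)), (np.float64(0.46), 75, np.float64(0.006), np.float64(0.003)), (np.float64(0.47), 74, np.float64(0.007), np.float64(0.003)), (np.float64(0.48), 71, np.float64(0.006), np.float64(0.003)), (np.float64(0.49), 148, np.float64(0.041), np.float64(0.008)), (np.float64(0.5), 87, np.float64(0.041), np.float64(0.022))]
```

```bash
python3 -m crank '[[[0,0,0],[-3,3.4,0],1],[[0,0,0],[-3,3.4,0],1],[[0,0,0],[-3,3.4,0],1],[[0,0,0],[-3,3.4,0],1],[[0,0,0],[-3.1,3.4,0],1],[[0,0,0],[-3.1,3.5,0],1],[[0,0,0],[0,0,0],1]]'
python3 -m crank '[[[0,8.5,0],[0,0,0],1],[[0,8.5,0],[0,0,0],1],[[0,8.5,0],[0,0,0],1],[[0,8.5,0],[0,0,0],1],[[0,0,0],[-1.6,0,2.4],1],[[0,0,0],[-1.6,0,2.4],1],[[0,0,0],[0,0,0],1],[[0,0,0],[0,0,0],1]]'
```

```text
time_s: 15.2
tcp_pos: [0.425, 0.1055, 0.1524]
eef_rot: [180.0, 0.0, -89.7]
contact_force: [0.2, 0.4, -0.1]
gripper_width: 0.0238
gripper_force: 40.0
time_s: 16.0
tcp_pos: [0.4285, 0.1025, 0.095]
eef_rot: [179.9, -34.1, -90.0]
contact_force: [-0.5, 0.3, -0.3]
gripper_width: 0.0236
gripper_force: 40.0
```

```bash
python3 -m crank '[[[0,0,0],[-0.7,0,1.05],1],[[0,0,0],[-0.7,0,1.05],1],[[0,0,0],[0,0,0],1],[[0,0,0],[0,0,0],0.1],[[0,0,0],[0,0,0],0.1],[[0,0,0],[0,0,0],0.1],[[0,0,0],[0,0,0],0.1],[[0,0,0],[0,0,0],0.1]]'
python3 -m crank '[[[0,0,0],[0,0,-3],0.1],[[0,0,0],[0,0,-4],0.1],[[0,0,0],[0,0,-4],0.1],[[0,-8.5,0],[0,0,0],-1],[[0,-8.5,0],[0,0,0],-1],[[0,-8.5,0],[0,0,0],-1],[[0,-8.5,0],[0,0,0],-1],[[0,0,0],[0,0,0],-1]]'
python3 - <<'E'
from h import *
cap('wrist','w3.png')
E
```

```text
time_s: 16.8
tcp_pos: [0.4285, 0.1029, 0.0699]
eef_rot: [-180.0, -34.0, -90.0]
contact_force: [0.9, 0.2, 0.6]
gripper_width: 0.0396
gripper_force: 0.0
time_s: 17.6
tcp_pos: [0.4282, 0.1628, 0.1622]
eef_rot: [-179.9, 0.4, -90.2]
contact_force: [0.4, -0.1, -0.1]
gripper_width: 0.0737
gripper_force: 0.0
```

View pics/w3.png

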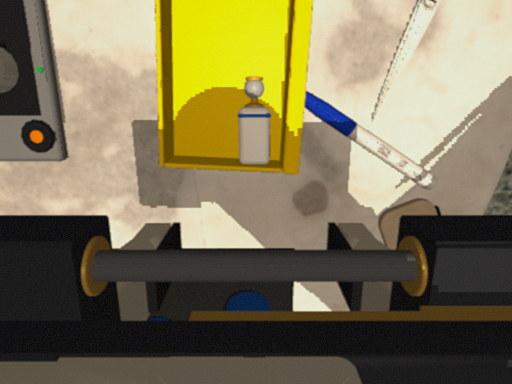

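The first logger lies in the tray at (255,125), near the +y end. Next is the middle logger.

```bash
python3 -m crank '[[[0,0,0],[2.8,-3.4,0],-1],[[0,0,0],[2.8,-3.4,0],-1],[[0,0,0],[2.8,-3.4,0],-1],[[0,0,0],[2.8,-3.4,0],-1],[[0,0,0],[2.7,-3.4,0],-1],[[0,0,0],[2.7,-3.5,0],-1],[[0,0,0],[0,0,0],-1],[[0,0,0],[0,0,0],-1]]'
python3 - <<'E'
from h import *
s=r.get_state();print(s['tcp_pos'],s['eef_rot'])
c=cap('wrist');blobs(c,(0,0,130),(180,60,255),.072,60)
E
```

```text
time_s: 18.45
tcp_pos: [0.6334, -0.0021, 0.159]
eef_rot: [179.8, -0.1, -90.1]
contact_force: [-0.2, 0.6, -0.4]
gripper_width: 0.0876
gripper_force: 0.0
[ 0.63338476 -0.00212156  0.15895245] [ 1.79790405e+02 -1.24135407e-01 -9.00772137e+01]
px [253. 202.] n 1591 mean [ 0.6335 -0.005   0.0806] rect 634 -4 [23. 33.] 1
px [253. 296.] n 893 mean [0.6338 0.0656 0.0806] rect 634 67 [22. 25.] 1
```

```bash
python3 -m crank '[[[0,0,0],[0.15,0,3],-1],[[0,0,0],[0,0,3],-1],[[0,0,0],[0,0,2],-1],[[0,0,0],[0,0,0.9],1],[[0,0,0],[0,0,0],1],[[0,0,0],[0,0,0],1],[[0,0,0],[0,0,0],1],[[0,0,0],[0,0,0],1]]' 40
python3 -m crank '[[[0,0,0],[0,0,0],1],[[0,0,0],[0,0,0],1],[[0,0,0],[0,0,0],1],[[0,0,0],[0,0,0],1],[[0,0,0],[0,0,0],1],[[0,0,0],[0,0,0],1],[[0,0,0],[0,0,0],1]]' 40
```

```text
time_s: 19.3
tcp_pos: [0.634, -0.003, 0.0731]
eef_rot: [-179.9, 0.0, -90.0]
contact_force: [0.0, -0.7, -0.0]
gripper_width: 0.0534
gripper_force: 0.0
time_s: 20.0
tcp_pos: [0.6335, -0.0033, 0.0719]
eef_rot: [-180.0, -0.0, -90.0]
contact_force: [-0.7, -0.6, 1.6]
gripper_width: 0.0237
gripper_force: 40.0
```

```bash
python3 -m crank '[[[0,0,0],[0,0,-0.2],1],[[0,0,0],[0,0,-0.3],1],[[0,0,0],[0,0,-0.3],1],[[0,0,0],[0,0,-0.4],1],[[0,0,0],[0,0,-0.4],1]]' 40
python3 -m crank '[[[0,0,0],[0,0,-0.7],1],[[0,0,0],[0,0,-1],1],[[0,0,0],[0,0,-2],1],[[0,0,0],[0,0,-3],1],[[0,0,0],[0,0,0],1],[[0,0,0],[0,0,0],1]]' 40
```

```text
time_s: 20.5
tcp_pos: [0.6326, -0.0035, 0.0878]
eef_rot: [179.9, -0.0, -90.0]
contact_force: [-1.6, -1.0, -0.1]
gripper_width: 0.0235
gripper_force: 40.0
time_s: 21.1
tcp_pos: [0.6346, -0.0029, 0.1571]
eef_rot: [-179.8, 0.1, -90.0]
contact_force: [0.0, -0.6, -1.2]
gripper_width: 0.0241
gripper_force: 40.0
```

```bash
python3 -m crank '[[[0,0,0],[0.1,4.1,0],1],[[0,0,0],[0.1,4.1,0],1],[[0,0,0],[0.1,4.1,0],1],[[0,0,0],[0.2,4.1,0],1],[[0,0,0],[0.2,4.1,0],1],[[0,0,0],[0,0,0],1]]'
python3 -m crank '[[[0,8.5,0],[0,0,0],1],[[0,8.5,0],[0,0,0],1],[[0,8.5,0],[0,0,0],1],[[0,8.5,0],[0,0,0],1],[[0,0,0],[-1.6,0,2.4],1],[[0,0,0],[-1.6,0,2.4],1],[[0,0,0],[-0.8,0,1.2],1],[[0,0,0],[0,0,0],1]]'
python3 -m crank '[[[0,0,0],[-0.7,0,1.05],1],[[0,0,0],[0,0,0],1],[[0,0,0],[0,0,0],0.1],[[0,0,0],[0,0,0],0.1],[[0,0,0],[0,0,0],0.1],[[0,0,0],[0,0,0],0.1],[[0,0,0],[0,0,0],0.1]]'
```

```text
time_s: 21.7
tcp_pos: [0.4233, -0.0113, 0.1543]
eef_rot: [179.9, 0.0, -90.0]
contact_force: [-0.1, 0.5, -0.2]
gripper_width: 0.024
gripper_force: 40.0
time_s: 22.5
tcp_pos: [0.4284, -0.01, 0.0811]
eef_rot: [179.9, -34.0, -89.9]
contact_force: [-0.9, 3.0, -2.5]
gripper_width: 0.0237
gripper_force: 40.0
time_s: 23.2
tcp_pos: [0.4284, -0.0107, 0.0704]
eef_rot: [-180.0, -34.0, -90.0]
contact_force: [-0.0, 0.1, -0.2]
gripper_width: 0.0392
gripper_force: 0.0
```

```bash
python3 -m crank '[[[0,0,0],[0,0,-3],0.1],[[0,0,0],[0,0,-4],0.1],[[0,0,0],[0,0,-4],0.1],[[0,-8.5,0],[0,0,0],-1],[[0,-8.5,0],[0,0,0],-1],[[0,-8.5,0],[0,0,0],-1],[[0,-8.5,0],[0,0,0],-1],[[0,0,0],[0,0,0],-1]]'
python3 -m crank '[[[0,0,0],[-0.4,-4.1,0],-1],[[0,0,0],[-0.4,-4.1,0],-1],[[0,0,0],[-0.4,-4.1,0],-1],[[0,0,0],[-0.4,-4.1,0],-1],[[0,0,0],[-0.4,-4.1,0],-1],[[0,0,0],[0,0,0],-1],[[0,0,0],[0,0,0],-1]]'
python3 - <<'E'
from h import *
s=r.get_state();print(s['tcp_pos'],s['eef_rot'])
c=cap('wrist');blobs(c,(0,0,130),(180,60,255),.072,60)
c=cap('top','top1.png');cv2.imwrite('pics/top1c.png',cv2.resize(c['color'][180:330,150:350,::-1],None,fx=3,fy=3))
E
```

```text
time_s: 24.0
tcp_pos: [0.4284, 0.0495, 0.1624]
eef_rot: [-179.9, 0.4, -90.2]
contact_force: [0.3, -0.6, 0.2]
gripper_width: 0.074
gripper_force: 0.0
time_s: 24.7
tcp_pos: [0.6332, 0.0709, 0.1596]
eef_rot: [179.8, -0.1, -90.0]
contact_force: [-0.1, 0.5, -0.2]
gripper_width: 0.0873
gripper_force: 0.0
[0.63317207 0.07090515 0.15956112] [ 1.79820843e+02 -1.32292902e-01 -9.00391561e+01]
px [252. 204.] n 1589 mean [0.6339 0.0701 0.0806] rect 634 71 [23. 33.] 1
```

View pics/top1c.png

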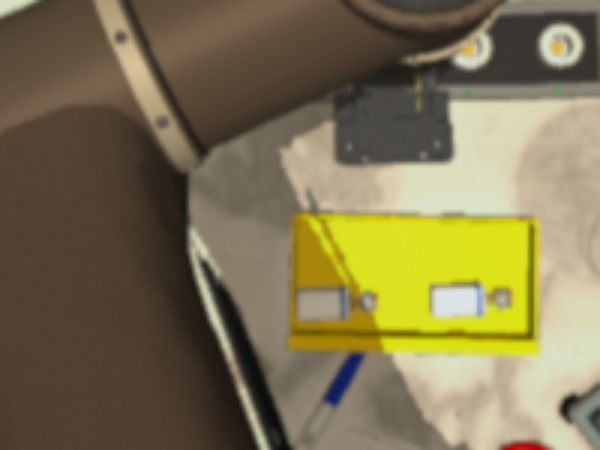

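Two loggers lie in the tray at (335,302) and (470,300), and two collars on the dock are now empty at (470,48) and (562,46). Next is the third logger.

```bash
python3 -m crank '[[[0,0,0],[0,0,3],-1],[[0,0,0],[0,0,3],-1],[[0,0,0],[0,0,2],-1],[[0,0,0],[0,0,0.8],1],[[0,0,0],[0,0,0],1],[[0,0,0],[0,0,0],1],[[0,0,0],[0,0,0],1],[[0,0,0],[0,0,0],1]]' 40
python3 -m crank '[[[0,0,0],[0,0,0],1],[[0,0,0],[0,0,0],1],[[0,0,0],[0,0,0],1],[[0,0,0],[0,0,0],1],[[0,0,0],[0,0,0],1],[[0,0,0],[0,0,0],1],[[0,0,0],[0,0,0],1]]' 40
python3 -m crank '[[[0,0,0],[0,0,-0.2],1],[[0,0,0],[0,0,-0.3],1],[[0,0,0],[0,0,-0.3],1],[[0,0,0],[0,0,-0.4],1],[[0,0,0],[0,0,-0.4],1]]' 40
python3 -m crank '[[[0,0,0],[0,0,-0.7],1],[[0,0,0],[0,0,-1],1],[[0,0,0],[0,0,-2],1],[[0,0,0],[0,0,-3],1],[[0,0,0],[0,0,0],1],[[0,0,0],[0,0,0],1]]' 40
```

```text
time_s: 25.6
tcp_pos: [0.634, 0.0711, 0.0746]
eef_rot: [-179.9, 0.0, -90.0]
contact_force: [0.0, -0.2, 0.5]
gripper_width: 0.0531
gripper_force: 0.0
time_s: 26.3
tcp_pos: [0.6334, 0.0708, 0.0733]
eef_rot: [-180.0, -0.0, -90.0]
contact_force: [0.9, 0.3, -0.3]
gripper_width: 0.0238
gripper_force: 40.0
time_s: 26.8
tcp_pos: [0.6329, 0.0707, 0.0894]
eef_rot: [179.9, -0.0, -90.0]
contact_force: [0.2, -0.3, -1.0]
gripper_width: 0.024
gripper_force: 40.0
time_s: 27.4
tcp_pos: [0.6344, 0.0712, 0.1585]
eef_rot: [-179.8, 0.1, -90.0]
contact_force: [-0.7, -0.1, -0.9]
gripper_width: 0.0234
gripper_force: 40.0
```

```bash
python3 -m crank '[[[0,0,0],[0.9,4.3,0],1],[[0,0,0],[0.9,4.3,0],1],[[0,0,0],[0.9,4.3,0],1],[[0,0,0],[0.8,4.2,0],1],[[0,0,0],[0,0,0],1]]'
python3 -m crank '[[[0,8.5,0],[0,0,0],1],[[0,8.5,0],[0,0,0],1],[[0,8.5,0],[0,0,0],1],[[0,8.5,0],[0,0,0],1],[[0,0,0],[-1.6,0,2.4],1],[[0,0,0],[-1.6,0,2.4],1],[[0,0,0],[-1.5,0,2.2],1],[[0,0,0],[0,0,0],1]]'
python3 -m crank '[[[0,0,0],[0,0,0],1],[[0,0,0],[0,0,0],0.1],[[0,0,0],[0,0,0],0.1],[[0,0,0],[0,0,0],0.1],[[0,0,0],[0,0,0],0.1],[[0,0,0],[0,0,0],0.1]]'
python3 -m crank '[[[0,0,0],[0,0,-3],0.1],[[0,0,0],[0,0,-4],0.1],[[0,0,0],[0,0,-4],0.1],[[0,-8.5,0],[0,0,0],-1],[[0,-8.5,0],[0,0,0],-1],[[0,-8.5,0],[0,0,0],-1],[[0,-8.5,0],[0,0,0],-1],[[0,0,0],[0,0,0],-1]]'
python3 - <<'E'
from h import *
c=cap('top','top2.png')
print('blue');blobs(c,(95,100,50),(130,255,255),.04,30)
print('collar');blobs(c,(0,0,140),(180,70,255),.03,30)
cv2.imwrite('pics/top2c.png',cv2.resize(c['color'][120:340,130:400,::-1],None,fx=2.5,fy=2.5))
E
```

```text
time_s: 27.9
tcp_pos: [0.457, 0.034, 0.1558]
eef_rot: [179.8, 0.0, -90.0]
contact_force: [1.0, 0.2, 0.5]
gripper_width: 0.0238
gripper_force: 40.0
time_s: 28.7
tcp_pos: [0.4612, 0.0346, 0.0697]
eef_rot: [179.7, -34.2, -89.8]
contact_force: [0.1, -1.6, -0.0]
gripper_width: 0.0239
gripper_force: 40.0
time_s: 29.3
tcp_pos: [0.4625, 0.0357, 0.0723]
eef_rot: [-180.0, -34.0, -90.0]
contact_force: [-0.6, 0.2, -0.6]
gripper_width: 0.0394
gripper_force: 0.0
time_s: 30.1
tcp_pos: [0.4624, 0.0959, 0.1646]
eef_rot: [-179.9, 0.4, -90.2]
contact_force: [-0.3, -0.4, 0.7]
gripper_width: 0.0738
gripper_force: 0.0
blue
px [384. 142.] n 33 mean [ 0.7498 -0.1843  0.1005] rect 750 -183 [20.  8.] 10
px [174. 208.] n 105 mean [0.6095 0.3193 0.0497] rect 613 321 [44. 42.] 2
px [171. 244.] n 104 mean [0.5245 0.3289 0.05  ] rect 525 330 [43. 41.] 89
px [183. 281.] n 114 mean [0.435  0.3024 0.0491] rect 435 301 [43. 43.] 88
collar
px [296.  91.] n 906 mean [0.8564 0.0321 0.1897] rect 854 23 [36. 99.] 7
px [397. 131.] n 104 mean [ 0.7767 -0.2166  0.0858] rect 776 -217 [43.  9.] 11
px [336. 150.] n 87 mean [ 0.7387 -0.0762  0.0668] rect 739 -75 [64. 61.] 41
px [402. 166.] n 161 mean [ 0.6872 -0.2097  0.0964] rect 686 -209 [32. 13.] 14
px [306. 195.] n 114 mean [ 0.6327 -0.0026  0.0364] rect 634 -4 [31. 31.] 26
px [336. 195.] n 112 mean [ 0.634  -0.0775  0.0362] rect 634 -78 [32. 33.] 88
px [276. 196.] n 109 mean [0.634  0.0716 0.0366] rect 634 72 [32. 30.] 89
px [476. 198.] n 83 mean [ 0.5961 -0.309   0.2591] rect 597 -309 [19. 18.] 51
px [469. 221.] n 40 mean [ 0.5516 -0.2849  0.2767] rect 552 -284 [15. 12.] 3
px [463. 253.] n 102 mean [ 0.4764 -0.2463  0.3122] rect 478 -247 [ 7. 17.] 66
px [253. 252.] n 66 mean [0.5054 0.1263 0.3086] rect 506 127 [13. 23.] 43
px [403. 312.] n 2213 mean [ 0.3537 -0.2085  0.0845] rect 354 -209 [101. 113.] 35
```

View pics/top2c.png

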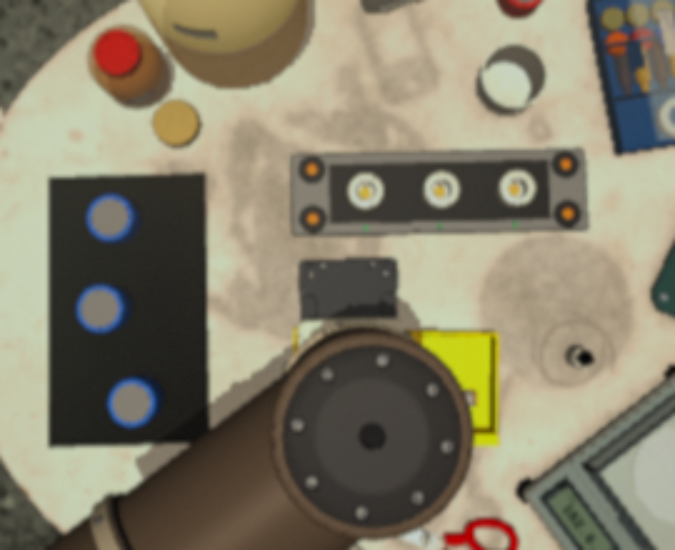

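The third logger is under the arm in this view. The three collars are at (366,190), (441,189) and (517,188), all empty, and the sleeves are unmoved. I'll take the nearest sleeve first.

```bash
cat >> h.py <<'E'
def disc(c,x,y,z0,z1,rad=.04):
    P=c['P'];m=(c['range_z']>0)&(P[:,:,2]>z0)&(P[:,:,2]<z1)&(np.hypot(P[:,:,0]-x,P[:,:,1]-y)<rad)
    q=P[m];
    if len(q)<10: print('few',len(q));return
    (a,b),R_=cv2.minEnclosingCircle((q[:,:2]*1000).astype(np.float32))
    print('disc',round(a,1),round(b,1),'R',round(R_,1),'mean',q.mean(0).round(4),len(q))
E
python3 -m crank '[[[0,0,0],[-4.1,0.5,0],-0.45],[[0,0,0],[-4.1,0.5,0],-0.45],[[0,0,0],[-4.1,0.5,0],-0.45],[[0,0,0],[-4.1,0.6,0],-0.45],[[0,0,0],[-4.1,0.6,0],-0.45],[[0,0,0],[0,0,0],-0.45],[[0,0,0],[0,0,0],-0.45]]' 30
python3 - <<'E'
from h import *
s=r.get_state();print(s['tcp_pos'],s['eef_rot'],s['gripper_width'])
c=cap('wrist','w4.png');disc(c,.435,.301,.045,.055)
c=cap('top');cv2.imwrite('pics/top3c.png',cv2.resize(c['color'][180:330,150:350,::-1],None,fx=3,fy=3))
E
```

```text
time_s: 30.85
tcp_pos: [0.4345, 0.3031, 0.1622]
eef_rot: [180.0, -0.2, -89.8]
contact_force: [-0.4, -0.8, -0.3]
gripper_width: 0.0636
gripper_force: 0.0
[0.43452995 0.30313851 0.16223366] [179.95876595  -0.19253743 -89.84134898] 0.0636025431702672
disc 435.3 301.4 R 23.1 mean [0.4354 0.3002 0.0502] 2696
```

View pics/w4.png

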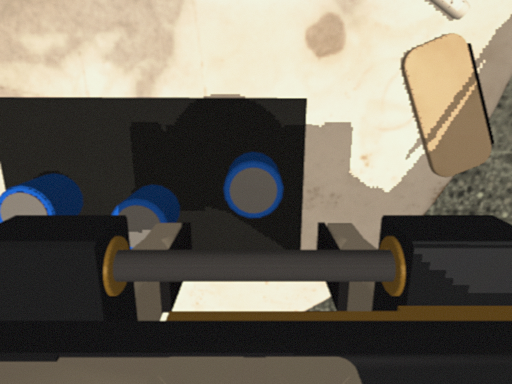

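View pics/top3c.png

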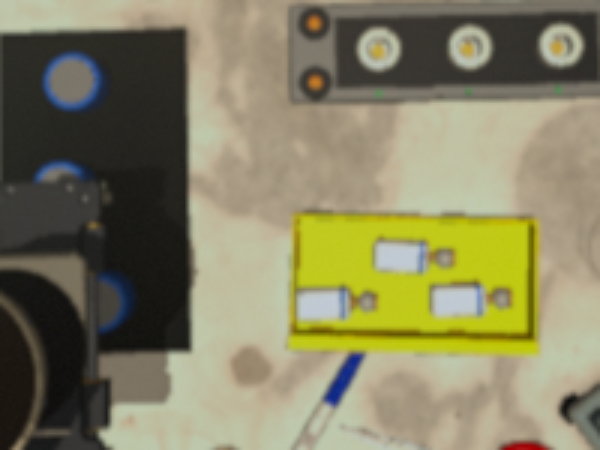

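All three loggers lie in the tray, at (400,256), (325,304) and (458,300). The sleeve is under the wrist camera at (253,185) and its radius fits.

```bash
python3 -m crank '[[[0,0,0],[0.15,-0.1,3.5],-0.45],[[0,0,0],[0,0,3.5],-0.45],[[0,0,0],[0,0,3],-0.45],[[0,0,0],[0,0,1.9],-0.45],[[0,0,0],[0,0,0],-0.45],[[0,0,0],[0,0,0],-0.45]]' 30
python3 -m crank '[[[0,0,0],[0,0,0],1],[[0,0,0],[0,0,0],1],[[0,0,0],[0,0,0],1],[[0,0,0],[0,0,0],1],[[0,0,0],[0,0,0],1],[[0,0,0],[0,0,0],1]]' 30
```

```text
time_s: 31.55
tcp_pos: [0.4367, 0.3, 0.0445]
eef_rot: [180.0, -0.1, -90.0]
contact_force: [-0.2, 1.2, 0.6]
gripper_width: 0.0635
gripper_force: 0.0
time_s: 32.15
tcp_pos: [0.4369, 0.3012, 0.045]
eef_rot: [-179.9, 0.1, -90.0]
contact_force: [-0.1, -0.6, 6.8]
gripper_width: 0.0469
gripper_force: 30.0
```

```bash
python3 -m crank '[[[0,0,0],[0,0,-1],1],[[0,0,0],[0,0,-3],1],[[0,0,0],[0,0,-4],1],[[0,0,0],[0,0,-3],1],[[0,0,0],[3.8,-2,0],1],[[0,0,0],[3.8,-2,0],1],[[0,0,0],[3.8,-2,0],1],[[0,0,0],[3.8,-2,0],1]]'
python3 -m crank '[[[0,0,0],[3.8,-2,0],1],[[0,0,0],[3.8,-2,0],1],[[0,0,0],[3.8,-2,0],1],[[0,0,0],[3.8,-2,0],1],[[0,0,0],[0,-2,0],1],[[0,0,0],[0,-1.7,0],1],[[0,0,0],[0,0,0],1],[[0,0,0],[0,0,0],1]]'
python3 - <<'E'
from h import *
s=r.get_state();print(s['tcp_pos'],s['eef_rot'],s['gripper_width'])
c=cap('wrist','w5.png')
for y in(-.0785,-.0035):disc(c,.634,y,.033,.04,.025)
c=cap('top')
for y in(-.0785,-.0035,.0715):disc(c,.634,y,.033,.042,.025)
E
```

```text
time_s: 32.95
tcp_pos: [0.5166, 0.1473, 0.1549]
eef_rot: [-180.0, 0.0, -90.0]
contact_force: [0.8, -0.1, 0.0]
gripper_width: 0.0472
gripper_force: 30.0
time_s: 33.75
tcp_pos: [0.6329, -0.0035, 0.1539]
eef_rot: [179.9, 0.0, -90.0]
contact_force: [0.1, 0.1, -0.6]
gripper_width: 0.0468
gripper_force: 30.0
[ 0.63292483 -0.00346835  0.15393627] [ 1.79934073e+02  2.09634063e-03 -9.00328349e+01] 0.046759257690783554
disc 633.3 -78.6 R 17.8 mean [ 0.6334 -0.0789  0.0365] 1459
disc 633.7 -3.9 R 17.8 mean [ 0.6338 -0.0126  0.0364] 641
few 9
few 0
few 0
```

View pics/w5.png

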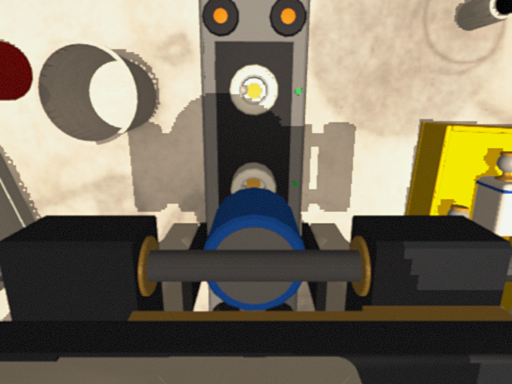

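The sleeve is held at (253,265), and the collars are at (254,90) and (253,180). I'll fit it on the far collar.

```bash
python3 -m crank '[[[0,0,0],[3.7,-0.1,0],1],[[0,0,0],[3.8,0,0],1],[[0,0,0],[0,0,3],1],[[0,0,0],[0,0,2.5],1],[[0,0,0],[0,0,1.3],1],[[0,0,0],[0,0,0],1],[[0,0,0],[0,0,0],1]]'
```

```text
time_s: 34.55
tcp_pos: [0.6348, -0.0779, 0.087]
eef_rot: [-180.0, -0.0, -89.9]
contact_force: [-0.1, -0.3, 0.2]
gripper_width: 0.0471
gripper_force: 30.0
```

```bash
python3 -m crank '[[[0,0,0],[0.07,0.12,0.4],1],[[0,0,0],[0,0,0.4],1],[[0,0,0],[0,0,0.4],1],[[0,0,0],[0,0,0.4],1],[[0,0,0],[0,0,0],1]]'
python3 -m crank '[[[0,0,0],[0,0,0.4],1],[[0,0,0],[0,0,0.4],1],[[0,0,0],[0,0,0.3],1],[[0,0,0],[0,0,0.3],1],[[0,0,0],[0,0,0],1]]'
```

```text
time_s: 35.05
tcp_pos: [0.6328, -0.0791, 0.0695]
eef_rot: [179.9, -0.0, -90.0]
contact_force: [0.0, 0.2, -0.9]
gripper_width: 0.0474
gripper_force: 30.0
time_s: 35.55
tcp_pos: [0.6329, -0.0791, 0.0556]
eef_rot: [179.9, -0.0, -90.0]
contact_force: [-0.2, 0.7, 0.2]
gripper_width: 0.047
gripper_force: 30.0
```

```bash
python3 -m crank '[[[0,0,0],[0,0,0.1],1],[[0,0,0],[0,0,0.1],1],[[0,0,0],[0,0,0.1],1],[[0,0,0],[0,0,0],1]]'
```

```text
time_s: 35.95
tcp_pos: [0.6335, -0.0791, 0.0541]
eef_rot: [-180.0, -0.0, -90.0]
contact_force: [-2.4, 0.7, 7.0]
gripper_width: 0.0473
gripper_force: 30.0
```

```bash
python3 -m crank '[[[0,0,0],[0,0,0],-0.45],[[0,0,0],[0,0,0],-0.45],[[0,0,0],[0,0,0],-0.45],[[0,0,0],[0,0,-2],-0.45],[[0,0,0],[0,0,-3],-0.45],[[0,0,0],[0,0,-3],-0.45],[[0,0,0],[0,0,-3],-0.45],[[0,0,0],[0,0,0],-0.45]]'
python3 -m crank '[[[0,0,0],[-4,1,0],-0.45],[[0,0,0],[-4,1,0],-0.45],[[0,0,0],[-4,0,0],-0.45],[[0,0,0],[-4,0,0],-0.45],[[0,0,0],[-4,0,0],-0.45],[[0,0,0],[-4,0,0],-0.45],[[0,0,0],[-4,0,0],-0.45],[[0,0,0],[-4,0,0],-0.45]]'
python3 -m crank '[[[0,0,0],[-4,0,0],-0.45],[[0,0,0],[-4,0,0],-0.45],[[0,0,0],[0,0,0],-0.45],[[0,0,0],[0,0,0],-0.45]]'
python3 - <<'E'
from h import *
s=r.get_state();print(s['tcp_pos'],s['eef_rot'],s['gripper_width'])
c=cap('wrist','w6.png');disc(c,.613,.321,.045,.055)
c=cap('top');disc(c,.634,-.0785,.05,.065,.03);print('blue');blobs(c,(95,100,50),(130,255,255),.03,20)
E
```

```text
time_s: 36.75
tcp_pos: [0.6357, -0.079, 0.168]
eef_rot: [-179.6, 0.0, -90.0]
contact_force: [-0.4, -0.5, 1.4]
gripper_width: 0.064
gripper_force: 0.0
time_s: 37.55
tcp_pos: [0.6128, 0.2426, 0.1626]
eef_rot: [180.0, -0.0, -90.0]
contact_force: [1.9, 0.4, 0.9]
gripper_width: 0.0633
gripper_force: 0.0
time_s: 37.95
tcp_pos: [0.6126, 0.3218, 0.162]
eef_rot: [179.9, -0.1, -89.9]
contact_force: [-0.7, -0.0, -0.3]
gripper_width: 0.0634
gripper_force: 0.0
[0.61256964 0.32183824 0.16197126] [ 1.79929647e+02 -5.04753317e-02 -8.99091091e+01] 0.06339272406173196
disc 613.1 321.0 R 23.0 mean [0.6132 0.3199 0.0502] 2694
disc 632.9 -78.7 R 23.1 mean [ 0.6326 -0.0781  0.0578] 287
blue
px [384. 142.] n 33 mean [ 0.75   -0.1847  0.1013] rect 750 -185 [21.  3.] 8
px [376. 167.] n 31 mean [ 0.7041 -0.1796  0.0374] rect 702 -180 [67.  3.] 8
px [336. 195.] n 135 mean [ 0.6307 -0.0774  0.0577] rect 633 -78 [44. 44.] 90
px [179. 208.] n 75 mean [0.612  0.308  0.0489] rect 614 310 [42. 24.] 0
px [174. 246.] n 80 mean [0.5153 0.325  0.0487] rect 518 325 [25. 44.] 43
px [380. 354.] n 64 mean [ 0.2497 -0.1616  0.0399] rect 250 -161 [21. 12.] 44
```

```bash
python3 -m crank '[[[0,0,0],[0.1,0,3.5],-0.45],[[0,0,0],[0,0,3.5],-0.45],[[0,0,0],[0,0,3],-0.45],[[0,0,0],[0,0,1.8],-0.45],[[0,0,0],[0,0,0],-0.45],[[0,0,0],[0,0,0],-0.45]]' 30
python3 -m crank '[[[0,0,0],[0,0,0],1],[[0,0,0],[0,0,0],1],[[0,0,0],[0,0,0],1],[[0,0,0],[0,0,0],1],[[0,0,0],[0,0,0],1],[[0,0,0],[0,0,0],1]]' 30
```

```text
time_s: 38.65
tcp_pos: [0.6137, 0.3191, 0.0457]
eef_rot: [-180.0, -0.0, -90.0]
contact_force: [1.0, -0.2, -0.1]
gripper_width: 0.0635
gripper_force: 0.0
time_s: 39.25
tcp_pos: [0.6138, 0.3204, 0.0463]
eef_rot: [-179.9, 0.0, -90.0]
contact_force: [-0.0, -0.5, 6.5]
gripper_width: 0.0471
gripper_force: 30.0
```

```bash
python3 -m crank '[[[0,0,0],[0,0,-1],1],[[0,0,0],[0,0,-3],1],[[0,0,0],[0,0,-4],1],[[0,0,0],[0,0,-3],1],[[0,0,0],[3.6,0,0],1],[[0,0,0],[3.6,0,0],1],[[0,0,0],[3.6,0,0],1],[[0,0,0],[3.6,0,0],1]]'
python3 -m crank '[[[0,0,0],[3.6,0,0],1],[[0,0,0],[3.6,0,0],1],[[0,0,0],[3.6,0,0],1],[[0,0,0],[3.6,-1,0],1],[[0,0,0],[3.7,-1,0],1],[[0,0,0],[0,0,0],1],[[0,0,0],[0,0,0],1],[[0,0,0],[0,0,0],1]]'
python3 -m crank '[[[0,0,0],[0,0,3],1],[[0,0,0],[0,0,2.5],1],[[0,0,0],[0,0,1.3],1],[[0,0,0],[0,0,0],1],[[0,0,0],[0,0,0],1],[[0,0,0],[0,0,0],1]]'
```

```text
time_s: 40.05
tcp_pos: [0.6126, 0.1747, 0.1556]
eef_rot: [180.0, 0.0, -90.0]
contact_force: [1.6, -0.8, -0.4]
gripper_width: 0.0472
gripper_force: 30.0
time_s: 40.85
tcp_pos: [0.6329, -0.0046, 0.1553]
eef_rot: [180.0, 0.0, -90.0]
contact_force: [-0.2, 0.1, -0.3]
gripper_width: 0.0472
gripper_force: 30.0
time_s: 41.45
tcp_pos: [0.6341, -0.0046, 0.0886]
eef_rot: [-179.9, 0.0, -90.0]
contact_force: [-0.3, 0.5, -0.7]
gripper_width: 0.0472
gripper_force: 30.0
```

```bash
python3 -m crank '[[[0,0,0],[0,0,0.4],1],[[0,0,0],[0,0,0.4],1],[[0,0,0],[0,0,0.4],1],[[0,0,0],[0,0,0.4],1],[[0,0,0],[0,0,0],1]]'
python3 -m crank '[[[0,0,0],[0,0,0.4],1],[[0,0,0],[0,0,0.4],1],[[0,0,0],[0,0,0.3],1],[[0,0,0],[0,0,0.3],1],[[0,0,0],[0,0,0],1]]'
```

```text
time_s: 41.95
tcp_pos: [0.6327, -0.0052, 0.0703]
eef_rot: [179.9, -0.0, -90.0]
contact_force: [-0.0, 0.5, -0.3]
gripper_width: 0.0475
gripper_force: 30.0
time_s: 42.45
tcp_pos: [0.6329, -0.0051, 0.0566]
eef_rot: [180.0, -0.0, -90.0]
contact_force: [0.2, 0.0, -0.4]
gripper_width: 0.0469
gripper_force: 30.0
```

```bash
python3 -m crank '[[[0,0,0],[0,0,0.1],1],[[0,0,0],[0,0,0.1],1],[[0,0,0],[0,0,0.1],1],[[0,0,0],[0,0,0],1]]'
```

```text
time_s: 42.85
tcp_pos: [0.6335, -0.0051, 0.0552]
eef_rot: [-180.0, -0.0, -90.0]
contact_force: [-3.2, 0.3, 7.7]
gripper_width: 0.0471
gripper_force: 30.0
```

```bash
python3 -m crank '[[[0,0,0],[0,0,0],-0.45],[[0,0,0],[0,0,0],-0.45],[[0,0,0],[0,0,0],-0.45],[[0,0,0],[0,0,-2],-0.45],[[0,0,0],[0,0,-3],-0.45],[[0,0,0],[0,0,-3],-0.45],[[0,0,0],[0,0,-3],-0.45],[[0,0,0],[0,0,0],-0.45]]'
python3 -m crank '[[[0,0,0],[-4.2,1.3,0],-0.45],[[0,0,0],[-4.2,1.3,0],-0.45],[[0,0,0],[-4.2,1.3,0],-0.45],[[0,0,0],[-4.2,1.3,0],-0.45],[[0,0,0],[-4.2,1.4,0],-0.45],[[0,0,0],[-4.2,1.4,0],-0.45],[[0,0,0],[-4.2,1.4,0],-0.45],[[0,0,0],[-4.1,1.4,0],-0.45]]'
python3 -m crank '[[[0,0,0],[0,0,0],-0.45],[[0,0,0],[0,0,0],-0.45],[[0,0,0],[0,0,0],-0.45]]'
python3 - <<'E'
from h import *
s=r.get_state();print(s['tcp_pos'],s['eef_rot'],s['gripper_width'])
c=cap('wrist','w7.png');disc(c,.525,.33,.045,.055,.06)
c=cap('top')
for y in(-.0785,-.0035):disc(c,.634,y,.05,.065,.03)
E
```

```text
time_s: 43.65
tcp_pos: [0.6357, -0.0047, 0.169]
eef_rot: [-179.6, 0.1, -90.0]
contact_force: [0.9, -0.2, 1.3]
gripper_width: 0.0636
gripper_force: 0.0
time_s: 44.45
tcp_pos: [0.5242, 0.3316, 0.1637]
eef_rot: [180.0, -0.0, -90.0]
contact_force: [0.9, 0.2, 1.0]
gripper_width: 0.0637
gripper_force: 0.0
time_s: 44.75
tcp_pos: [0.5251, 0.3293, 0.1637]
eef_rot: [180.0, -0.0, -90.0]
contact_force: [-0.3, -0.7, 0.4]
gripper_width: 0.0636
gripper_force: 0.0
[0.52511514 0.3293149  0.16369259] [ 1.79964496e+02 -3.62349820e-02 -9.00149892e+01] 0.06356950217175317
disc 525.7 331.1 R 23.1 mean [0.5257 0.3299 0.0502] 2638
disc 630.6 -77.3 R 23.1 mean [ 0.6305 -0.0765  0.0578] 283
disc 632.7 -3.8 R 23.0 mean [ 0.6325 -0.0031  0.0577] 284
```

```bash
python3 -m crank '[[[0,0,0],[-0.2,-0.05,3.5],-0.45],[[0,0,0],[0,0,3.5],-0.45],[[0,0,0],[0,0,3],-0.45],[[0,0,0],[0,0,1.9],-0.45],[[0,0,0],[0,0,0],-0.45],[[0,0,0],[0,0,0],-0.45]]' 30
python3 -m crank '[[[0,0,0],[0,0,0],1],[[0,0,0],[0,0,0],1],[[0,0,0],[0,0,0],1],[[0,0,0],[0,0,0],1],[[0,0,0],[0,0,0],1],[[0,0,0],[0,0,0],1]]' 30
```

```text
time_s: 45.45
tcp_pos: [0.5263, 0.3313, 0.0455]
eef_rot: [-180.0, -0.0, -90.0]
contact_force: [-0.1, -0.5, 1.1]
gripper_width: 0.0635
gripper_force: 0.0
time_s: 46.05
tcp_pos: [0.5263, 0.3325, 0.0462]
eef_rot: [-179.9, 0.1, -90.0]
contact_force: [0.1, -0.7, 6.6]
gripper_width: 0.047
gripper_force: 30.0
```

```bash
python3 -m crank '[[[0,0,0],[0,0,-1],1],[[0,0,0],[0,0,-3],1],[[0,0,0],[0,0,-4],1],[[0,0,0],[0,0,-3],1],[[0,0,0],[3.7,-1.5,0],1],[[0,0,0],[3.7,-1.5,0],1],[[0,0,0],[3.7,-1.5,0],1],[[0,0,0],[3.7,-1.5,0],1]]'
python3 -m crank '[[[0,0,0],[3.7,-1.5,0],1],[[0,0,0],[3.7,-1.6,0],1],[[0,0,0],[3.8,-1.6,0],1],[[0,0,0],[0,0,0],1],[[0,0,0],[0,0,0],1],[[0,0,0],[0,0,0],1]]'
python3 -m crank '[[[0,0,0],[0,0,3],1],[[0,0,0],[0,0,2.5],1],[[0,0,0],[0,0,1.2],1],[[0,0,0],[0,0,0],1],[[0,0,0],[0,0,0],1],[[0,0,0],[0,0,0],1]]'
```

```text
time_s: 46.85
tcp_pos: [0.5857, 0.1827, 0.1557]
eef_rot: [180.0, 0.0, -90.0]
contact_force: [1.1, -1.0, -0.4]
gripper_width: 0.0476
gripper_force: 30.0
time_s: 47.45
tcp_pos: [0.6323, 0.0724, 0.1553]
eef_rot: [180.0, 0.0, -90.0]
contact_force: [0.2, 1.1, -0.8]
gripper_width: 0.0477
gripper_force: 30.0
time_s: 48.05
tcp_pos: [0.6336, 0.0726, 0.0896]
eef_rot: [-179.9, 0.0, -90.0]
contact_force: [0.5, 0.2, -0.9]
gripper_width: 0.0476
gripper_force: 30.0
```

```bash
python3 -m crank '[[[0,0,0],[0,-0.05,0.4],1],[[0,0,0],[0,0,0.4],1],[[0,0,0],[0,0,0.4],1],[[0,0,0],[0,0,0.4],1],[[0,0,0],[0,0,0],1]]'
python3 -m crank '[[[0,0,0],[0,0,0.4],1],[[0,0,0],[0,0,0.4],1],[[0,0,0],[0,0,0.4],1],[[0,0,0],[0,0,0.3],1],[[0,0,0],[0,0,0],1]]'
python3 -m crank '[[[0,0,0],[0,0,0.1],1],[[0,0,0],[0,0,0.1],1],[[0,0,0],[0,0,0],1]]'
```

```text
time_s: 48.55
tcp_pos: [0.6327, 0.0717, 0.0713]
eef_rot: [179.9, -0.0, -90.0]
contact_force: [-0.3, 0.5, 0.2]
gripper_width: 0.0475
gripper_force: 30.0
time_s: 49.05
tcp_pos: [0.6328, 0.0719, 0.0565]
eef_rot: [179.9, -0.0, -90.0]
contact_force: [0.2, 0.3, -0.7]
gripper_width: 0.0471
gripper_force: 30.0
time_s: 49.35
tcp_pos: [0.6334, 0.072, 0.0555]
eef_rot: [-180.0, 0.0, -90.0]
contact_force: [-1.3, 0.2, 1.1]
gripper_width: 0.0472
gripper_force: 30.0
```

```bash
python3 -m crank '[[[0,0,0],[0,0,0.1],1],[[0,0,0],[0,0,0],1]]'
python3 -m crank '[[[0,0,0],[0,0,0],-0.45],[[0,0,0],[0,0,0],-0.45],[[0,0,0],[0,0,0],-0.45],[[0,0,0],[0,0,-2],-0.45],[[0,0,0],[0,0,-3],-0.45],[[0,0,0],[0,0,-3],-0.45],[[0,0,0],[0,0,-4],-0.45],[[0,0,0],[0,0,0],-0.45]]'
python3 -m crank '[[[0,0,0],[-4,2,0],-0.45],[[0,0,0],[-4,2,0],-0.45],[[0,0,0],[-4,2,0],-0.45],[[0,0,0],[-4,1,0],-0.45],[[0,0,0],[-4,1,0],-0.45],[[0,0,0],[-4,1,0],-0.45],[[0,0,0],[0,0,0],-0.45],[[0,0,0],[0,0,0],-0.45]]'
python3 - <<'E'
from h import *
c=cap('top','top4.png')
for y in(-.0785,-.0035,.0715):disc(c,.634,y,.05,.065,.03)
P=c['P'];W=np.linalg.inv(c['world_from_camera']);K=np.array(c['intrinsics'])
for p in((.6587,.1242,.015),(.609,.1242,.015),(.608,-.131,.015),(.658,-.131,.015)):
    q=K@(W[:3,:3]@p+W[:3,3]);u,v=np.round(q[:2]/q[2]).astype(int);print(np.median(P[v-1:v+2,u-1:u+2],(0,1)).round(4))
cv2.imwrite('pics/top4c.png',cv2.resize(c['color'][120:340,130:400,::-1],None,fx=2.5,fy=2.5))
E
```

```text
time_s: 49.55
tcp_pos: [0.6335, 0.072, 0.0552]
eef_rot: [-180.0, 0.0, -90.0]
contact_force: [-3.7, 1.2, 7.8]
gripper_width: 0.0473
gripper_force: 30.0
time_s: 50.35
tcp_pos: [0.6363, 0.0727, 0.1802]
eef_rot: [-179.5, 0.1, -89.9]
contact_force: [0.2, -0.1, -0.1]
gripper_width: 0.0636
gripper_force: 0.0
time_s: 51.15
tcp_pos: [0.5426, 0.3129, 0.1737]
eef_rot: [180.0, -0.0, -89.9]
contact_force: [-0.2, -0.3, 0.4]
gripper_width: 0.0634
gripper_force: 0.0
disc 630.5 -77.5 R 23.3 mean [ 0.6306 -0.0764  0.0577] 282
disc 632.8 -3.5 R 22.8 mean [ 0.6326 -0.0033  0.0577] 283
disc 632.9 71.1 R 22.8 mean [0.6325 0.0712 0.058 ] 282
[0.6576 0.1249 0.0166]
[0.6099 0.1236 0.0145]
[ 0.6083 -0.1325  0.0144]
[ 0.6588 -0.1325  0.0151]
```

View pics/top4c.png

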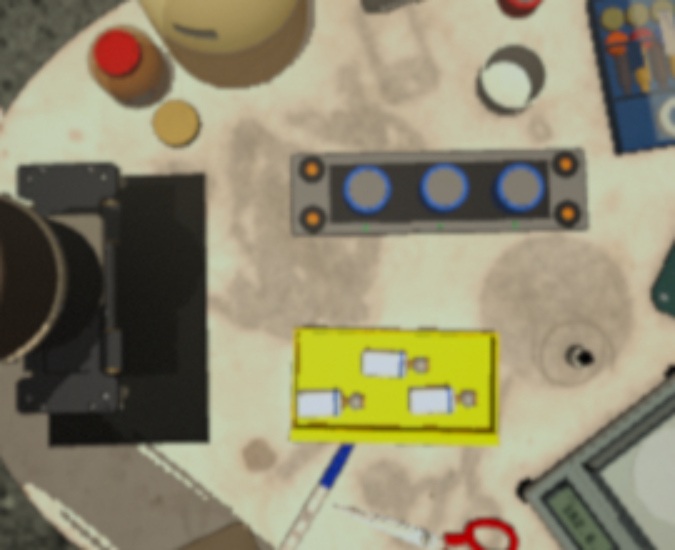

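The picture shows a sleeve seated on each collar at (367,189), (443,187) and (520,186), with tops at 58 mm as they should be. All three loggers are in the tray and the four pins are flush.

```bash
python3 -c "
from plant import r
print(r.close_job())"
```

```text
the job is handed in; nothing more can be done
None
```

The job is handed in: all four rivet pins are flush, the three loggers are in the yellow tray, and a blue sleeve is fully home on each of the three collars, by my last camera check; the hand-in returned no verdict.

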